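# Pack away the wire spool and shut the jewellery case

## Robot

A 7-joint arm with a two-finger parallel gripper is mounted at the origin on the work surface. World frame = base frame: x ahead of the robot, y to its left, z up, the work surface at z = 0. Lengths are in m, angles in rad, forces in N, time in s.
With the tool pointing down it reaches from about 0.425 to 0.925 m from the base axis. Payload 6.8 kg.
Tool frame: the origin (TCP) lies where the fingers leave the gripper's body, on its centre line; the fingertips stand 73 mm ahead of it and the grasp point (between the pads) lies 54 mm ahead of it; z points along the fingers, y is the line along which they close (so a half turn about z gives the same grasp; the last joint's range is limited). The gripper opens to 85 mm and grips with 20 to 120 N. Pads are 22 mm wide; open, the fingers measure 114 mm over their backs; the gripper's body (76 mm by 85 mm) begins 54 mm behind the grasp point. The pads swing forward as they close: fully open they stand 13 mm farther back than shut.
Start: joints at [-1.319, 0.477, 0.022, 1.555, -0.011, 1.109, -0.083], TCP at [0.238, 0.632, 0.304] pointing down, gripper open.
Joint ranges: [-2.96, 2.96], [-0.34, 2.1], [-1.41, 1.46], [0.24, 2.44], [-1.37, 4.51], [0.17, 1.92], [-2.96, 2.96]. Speed limits (rad/s): [2.39, 2.39, 3.14, 3.14, 3.14, 3.14, 3.14].

## Interface

Orientations are given as a 3x3 rotation matrix whose columns are the frame's x, y, z axes.
In Python, from station import readout, viewer, r, models gives the robot as it stands.
- The arm moves only by the shell command python3 -m jog 'ROWS' [FORCE]. ROWS is a JSON object of lists of equal length, an entry for each row: "travel": the shift along the tool's x, y, z in cm, a list of three; "twist": the turn, a rotation vector about the tool's x, y, z in rad, a list of three; "fingers": the opening, from -1 (shut) to 1 (fully open). In form: {"travel": [[x, y, z], ...], "twist": [[rx, ry, rz], ...], "fingers": [fingers, ...]}. A call has 1 to 10 rows; each row is the pose to reach, as a shift and turn from the pose commanded when the call began, along the tool's axes at that moment; what a row does not reach only later rows make up. A row lasts 1/8 s, in which the tool goes at most 62.5 mm and 10.7 degrees, less where a joint would pass 70% of its speed; a pose out of reach is approached as far as the arm can. A call with a gripper value outside its range is refused whole. The fingers move at their own pace and stop on an object; FORCE is the grip in N (left out, the last holds). Time passes only in rows, so rows that repeat a pose let the fingers close. It gives the time, the measured TCP pose, the force, the opening and the grip force at its end, in the units of the state.
- readout.observe(): the state, without advancing time (a new reading comes with each control period).
- viewer.capture(name): name is "scene" or "top"; returns (picture, depth): 480x640x3 uint8, red, green, blue; 480x640 float32, m along the optical axis (not along the pixel's ray), 0 where there is no reading.
- viewer.camera_params(name): a dict with "fx", "fy", "cx", "cy" (pixels), "xyz" and "rotation" of the camera in the world. Camera axes: x right, y down, z forward; pixel columns grow to the right and rows downward; lengths in m; the calibration is good to about 2 mm. A picture is of the moment at which its call begins. camera_params takes no time and is no camera call.
- r.sign_off(): hands the job in; it is judged then, once.
Trained networks look in the newest picture that a camera, given by its name, has taken for a name from the list of things; names that differ only in an ending like _2 or _b are one class to them, and where a whole thing is asked for, a point or a joint stands for the part that bears it (a point fixed in the world has none). Each returns a list of dicts, best first, with "confidence" (0 to 1); they miss things now and then, are a little off and sometimes report something else, mostly with a low value. They report only what shows in the picture. A call takes as long as a camera call. They do not tell look-alikes from the thing itself.
- models.look_for(camera, name): "extent" ([left, top, right, bottom] in pixels, round what is visible of it).
- models.landmark_of(camera, name): "location" ([column, row] in pixels: a listed point, or the origin of a listed thing).
The state is a dict: "t": time; "joint_pos": joint angles; "joint_velocities": joint speeds; "effort": joint torques, N m; "position": TCP position; "tcp_rot": TCP orientation; "wrist_force": force on the tool from outside, world axes, zero at the start; "ft_torque": the same for the moment, N m; "width": finger opening in m; "grip_force": force on a finger pad.
Only numpy, scipy, OpenCV 4.12 (cv2) and the standard library are available. Lean on these libraries where they do the work, as an engineer would, in place of code of your own. Each camera call takes 0.05 s, during which the arm holds its last target. There are 200 camera calls.

## Task

Pack up the jewellery case: lift the spool of copper wire off the hook of the white stand and lay it flat in the empty bay of the open case (it goes in only lying flat, so set it down on the bench and take it again the other way). Then unlock the lid stay by lifting its knee up past centre, and lower the lid gently until it is fully shut. Do not drop the spool or let the lid slam, and leave the other things on the bench where they are.

Things in the scene. Friction and masses are not known exactly. Their poses are not given: they have to be found in the camera images.
- case: Fixed open wooden case, 230 deep (x), 280 wide (y), rim at z=52, walls 8, floor 6. Origin: centre of underside; x points from the front (carrying handle, 27 proud) to the hinge side, y along the hinge. Hinge line at x=115, z=52. Empty bay in a front corner: x -107 to 3, y -132 to -58, dividers 42 above the floor, walls 46. The lid stay is in the plane y=118, inside the +y end wall.
- bay_floor (a point): Middle of the empty bay's floor (case frame x=-52, y=-95, z=6), axes as the case's. The spool belongs here, lying flat. Fingers have 23 either side of it along the case's x, only 5 along y.
- lid (a joint): Lid angle: 0 standing open against the locked stay (85 degrees up from shut), grows as it is lowered, 1.48 fully shut on the rim. The hinge is stiff (0.6 N m): once the stay is unlocked, the lid stays where it is left and must be pushed down all the way, with some 3 to 5 N near the free edge.
- lid_edge (a point): Middle of the lid's free edge, half-way through the lid's 14 thickness. The lid is 230 long from hinge line to edge, 280 wide. x points from the free edge to the hinge side, y along the hinge, z out of the outer face (the top when shut), which is 7 from here; its inner rim plane, 7 the other way, holds the hinge line.
- knee (a joint): Bend of the stay's knee: 0 locked (on its stop, just below the straight line), 0.12 straight (dead centre), more when lifted past centre and unlocked, about 3.1 folded with the lid shut. Lightly stiff: it stays where it is left.
- knee_knob (a point): Centre of the dark steel thumb knob on the stay's knee: 18 in diameter, 22 long along the case's y; pinch its end faces from above. It swings in a circle of radius 85 about stay_pivot. Unlock: up and to the case's front, at first 41 degrees above level; dead centre after 5, well unlocked after 25, under 8 N. One link runs from it up and back to the lid, one down and forward to the pivot.
- stay_pivot (a point): Lower pivot of the stay, inside the case's +y end wall (case frame x=0, y=118, z=44).
- spool_center (a point): Centre of the spool: black flanges, copper wire, 64 in diameter, 44 wide, bore 28, about 0.26 kg. Its x is the spool's axis. It hangs with this axis level along the hook, whose 8 thick rod runs in the bore, 10 above the centre. Can be taken across its diameter from above. Leaning over 35 degrees from standing on its rim, it falls flat on a flange; 45 is sure.
- stand: Fixed white wooden display stand: octagonal foot 170 across, 20 high; post 24 by 30, 223 high. Origin: centre of underside. One steel hook sticks out level from the post to the stand's -x, rod at z=180; the spool hangs on it about 62 from the post's axis. Bangles hang behind the post.
- hook_tip (a point): End of the hook's upturned tip (stand frame x=-113, y=0, z=188; its top at z=192). The spool comes off when lifted 9 to 18 and then drawn 85 or more along the stand's -x.
- brush_pot: Terracotta pot of brushes, 86 across, 90 high (brushes to 200); leave alone. Origin at the middle of its underside.
- paint_jar: Jar of paint, 52 across, 65 high; leave alone. Origin at the middle of its underside.
- bead_jar: Glass bead jar, 60 across, 80 high; leave alone. Origin at the middle of its underside.
- bangle: Dark wooden bangle lying flat, 76 across, 14 high; leave alone. Origin at the middle of its underside.
- pliers: Flat-nose pliers lying flat, 140 long along their x, 60 wide, 15 high; leave alone. Origin near the middle of their underside.
Mind the look-alikes: they are no part of the job. Leave any blue or green look-alike of the part that bears spool_center alone.

How it is judged:
On the way, in this order (a step that is already met when the one before it is completed fails the run):
1. the spool lies flat in the empty bay, let go, with the lid still up (x of spool_center in the frame of case between -0.08 and -0.024 m and y of spool_center in the frame of case between -0.105 and -0.085 m and z of spool_center in the frame of case below 0.036 m and angle between the x axis of spool_center and the z axis of case, either way round below 0.15 rad and contact force between spool and the fingers below 0.2 N and value of joint lid below 0.3 rad), for 0.2 s.
2. the knee of the stay is lifted past centre, with the lid still well open (value of joint knee above 0.25 rad and value of joint lid below 0.8 rad), for 0.1 s.
At the end, for the whole second after the job is handed in: The lid is fully shut (within 0.03 rad of the rim) and at rest, and inside the spool lies flat (within 0.15 rad) on the floor of the bay (centre within 10 across and 28 along the bay's middle), at rest (value of joint lid above 1.455 rad and velocity of joint lid between -0.05 and 0.05 rad/s and linear speed of spool below 0.02 m/s and x of spool_center in the frame of case between -0.08 and -0.024 m and y of spool_center in the frame of case between -0.105 and -0.085 m and z of spool_center in the frame of case below 0.036 m and angle between the x axis of spool_center and the z axis of case, either way round below 0.15 rad); the robot touches nothing.
It fails at once if the lid slams (comes down on the rim faster than 1.5 rad/s) (value of joint lid above 1.3 rad and velocity of joint lid above 1.5 rad/s).
It fails at once if the spool is dropped (falls freely at more than 0.9 m/s) (linear speed of spool above 0.9 m/s and contact force between spool and the fingers below 0.1 N).
It fails at once if another thing on the bench is moved by more than 40 mm (distance of any of brush_pot, paint_jar, bead_jar, bangle, pliers from where it was at the start of the episode above 0.04 m).
It also fails if it takes over 70 s, if anything falls off the work surface, if the arm or the gripper's body presses on something with over 40 N, if the wrist force passes 120 N, or if a joint passes its speed limit or range.

## Working session

There is one attempt and no reset: what is moved stays moved. The work goes in short steps, Python scripts to look and compute and a shell command to move; the robot and the scene stay as the last step left them, time stands still between calls to the robot, and variables do not carry over. Pictures are saved under pics/ and viewed, at most 12 in all, crops included, and the job is handed in when it is done.

```bash
ls; mkdir -p pics
cat > h.py <<'E'
import numpy as np, cv2
from station import readout, viewer, r, models
def cap(n, f=None):
    p,d=viewer.capture(n)
    if f: cv2.imwrite('pics/'+f, p[:,:,::-1])
    return p,d
def P(n,uv,z):  # ray through pixel at camera depth z
    c=viewer.camera_params(n); u,v=uv
    return np.array(c['xyz'])+np.array(c['rotation'])@np.array([(u-c['cx'])/c['fx']*z,(v-c['cy'])/c['fy']*z,z])
def Pz(n,uv,h): # ray hits world plane z=h
    c=viewer.camera_params(n); o=np.array(c['xyz']); q=P(n,uv,1.)-o
    return o+q*(h-o[2])/q[2]
def proj(n,p):
    c=viewer.camera_params(n); q=np.array(c['rotation']).T@(np.array(p)-c['xyz'])
    return np.array([q[0]/q[2]*c['fx']+c['cx'],q[1]/q[2]*c['fy']+c['cy']])
E
python3 - <<'E'
from h import *
np.set_printoptions(precision=3,suppress=True)
s=readout.observe(); print(s['t'],s['tcp_rot'],s['width'])
for n in('scene','top'):
    p,d=cap(n,n+'1.png'); c=viewer.camera_params(n); print(n,c)
    for k in ['case','bay_floor','lid_edge','knee_knob','stay_pivot','spool_center','stand','hook_tip','brush_pot','paint_jar','bead_jar','bangle','pliers']:
        for o in models.landmark_of(n,k)[:3]:
            u,v=o['location']; i,j=min(max(int(v),0),479),min(max(int(u),0),639)
            print(k,round(o['confidence'],2),np.array([u,v]).round(1),P(n,(u,v),d[i,j]))
print(readout.observe()['t'])
E
```

```text
pics
0.0 [[-0.936  0.352 -0.001]
 [ 0.352  0.936 -0.002]
 [-0.    -0.002 -1.   ]] 0.0852883478866071
scene {'fx': 556.6531900733168, 'fy': 556.6531900733168, 'cx': 322.3863079766072, 'cy': 233.38540616968513, 'xyz': array([ 1.277, -0.373,  0.799]), 'rotation': array([[ 0.504,  0.476, -0.72 ],
       [ 0.863, -0.293,  0.411],
       [-0.015, -0.829, -0.559]])}
case 0.64 [187.9 380.6] [ 0.548 -0.246  0.011]
bay_floor 0.73 [229.1 337.7] [ 0.477 -0.137  0.004]
bay_floor 0.38 [425.8 215.5] [0.544 0.29  0.188]
lid_edge 0.64 [101.5 251.6] [ 0.467 -0.321  0.28 ]
knee_knob 0.71 [120.8 385.3] [ 0.593 -0.357  0.109]
knee_knob 0.67 [414.4 241.7] [0.401 0.391 0.001]
stay_pivot 0.92 [163.  417.4] [ 0.64  -0.313  0.053]
spool_center 0.82 [425.4 212.6] [0.543 0.289 0.195]
spool_center 0.71 [488.8 247.6] [0.569 0.468 0.056]
spool_center 0.68 [393.2 207.2] [0.3   0.396 0.048]
stand 0.55 [431.2 295.7] [0.602 0.277 0.021]
hook_tip 0.86 [415.2 198. ] [0.475 0.317 0.187]
hook_tip 0.5 [228.3 334.2] [ 0.467 -0.134  0.004]
brush_pot 0.64 [394.4 371. ] [0.744 0.073 0.04 ]
paint_jar 0.56 [338.6 398.6] [ 0.739 
[... 663 characters left out ...]

stay_pivot 0.89 [477.1 199.7] [ 0.623 -0.312  0.053]
stay_pivot 0.63 [221.6 280.7] [0.398 0.365 0.013]
spool_center 0.84 [200.5 331.2] [0.266 0.4   0.058]
spool_center 0.84 [294.1 283.6] [0.392 0.165 0.059]
spool_center 0.73 [232.4 232.9] [0.496 0.299 0.202]
stand 0.89 [252.2 213.6] [0.577 0.285 0.045]
stand 0.16 [476.5 200.8] [ 0.62  -0.311  0.05 ]
hook_tip 0.92 [224.5 249.4] [ 0.485  0.365 -0.   ]
brush_pot 0.65 [322.8 170.5] [0.32  0.064 1.223]
paint_jar 0.92 [366.6 169.5] [ 0.697 -0.019  0.066]
bead_jar 0.94 [248.8 302.3] [0.341 0.277 0.077]
bangle 0.78 [347.6 293.7] [ 0.371  0.025 -0.001]
pliers 0.85 [219.3 278.8] [0.403 0.372 0.01 ]
pliers 0.72 [448.4 236. ] [ 0.532 -0.246  0.008]
1.4
```

View pics/scene1.png

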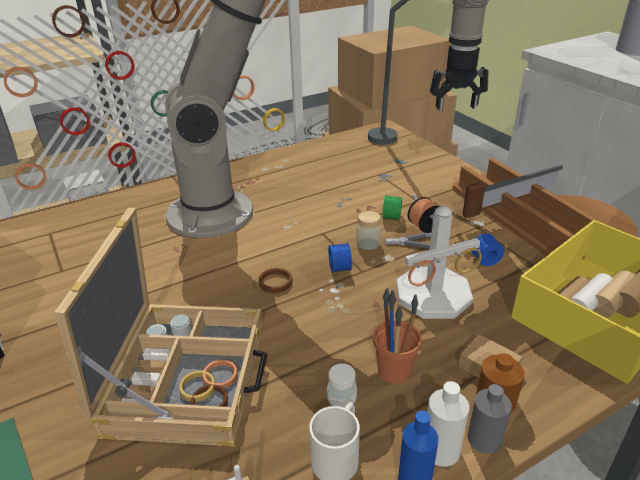

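View pics/top1.png

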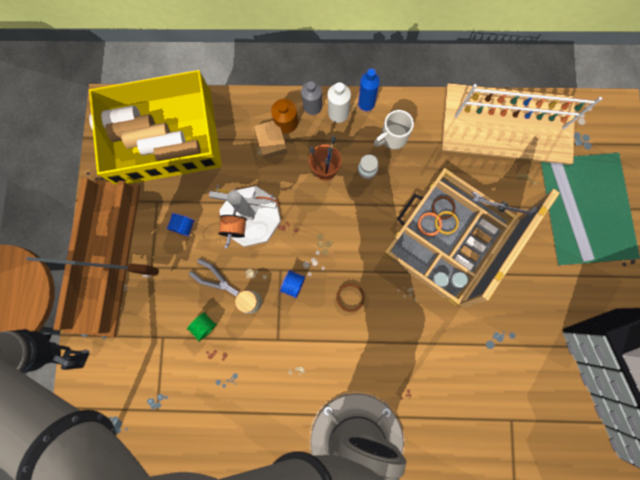

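The copper spool on the hook is at top (232,228) / scene (424,212–270). The look-alikes are blue at top (180,224) and (292,283), and green at (201,326). There is also another copper thing at scene (424,212), which I'll check in the crop. The case's empty bay is at top (412,250), and the stay runs along the side at (477,200).

```bash
cat > fit.py <<'E'
from h import *
from scipy.optimize import minimize
def cloud(n,d,step=1):
    c=viewer.camera_params(n); v,u=np.mgrid[0:480:step,0:640:step]; z=d[::step,::step]
    q=np.stack([(u-c['cx'])/c['fx']*z,(v-c['cy'])/c['fy']*z,z],-1)@np.array(c['rotation']).T+c['xyz']
    q[z==0]=np.nan; return q
E
python3 - <<'E'
from fit import *
np.set_printoptions(precision=3,suppress=True)
ims={}
for n in('scene','top'):
    p,d=cap(n); ims[n]=p; q=cloud(n,d).reshape(-1,3); q=q[~np.isnan(q[:,0])]
    # case rim
    m=(abs(q[:,2]-.051)<.005)&(abs(q[:,0]-.54)<.22)&(abs(q[:,1]+.25)<.2); R=q[m][:,:2]
    best=None
    def score(v,s):
        c,si=np.cos(v[2]),np.sin(v[2]); l=(R-v[:2])@np.array([[c,-si],[si,c]])
        x,y=abs(l[:,0]),abs(l[:,1]); dd=np.maximum(x-.111,y-.136)  # wall mid rect
        dist=abs(dd); return -np.exp(-(dist/s)**2).sum()
    for x in np.arange(.47,.62,.015):
        for y in np.arange(-.32,-.18,.015):
            for th in np.arange(-1.3,0,.1):
                s=score((x,y,th),.012)
                if best is None or s<best[0]: best=(s,(x,y,th))
    v=best[1]
    for s in(.008,.005): v=minimize(score,v,args=(s,),method='Nelder-Mead').x
    print(n,'case',v,score(v,.005),len(R))
    # stand
    near=np.hypot(q[:,0]-.59,q[:,1]-.28)<.16
    t=q[near&(abs(q[:,2]-.222)<.006)]; print('post top',t[:,:2].mean(0),np.ptp(t[:,:2],axis=0),len(t))
    f=q[near&(abs(q[:,2]-.02)<.004)][:,:2].astype(np.float32); print('foot',cv2.minEnclosingCircle(f),len(f))
    h=q[near&(q[:,2]>.176)&(q[:,2]<.212)]; 
    sp=q[near&(q[:,2]>.14)&(q[:,2]<.215)]; print('high pts',len(sp),sp.mean(0))
a=cv2.resize(ims['scene'][170:320,350:550],(800,600)); b=cv2.resize(ims['top'][180:300,180:300],(600,600))
cv2.imwrite('pics/c.png',cv2.resize(np.hstack([a,b]),(800,343))[:,:,::-1])
E
```

```text
scene case [ 0.568 -0.234 -0.609] -1207.2589473263129 3926
post top [0.585 0.297] [0.029 0.028] 110
foot ((0.5828902125358582, 0.2993892729282379), 0.08409307897090912) 2162
high pts 1314 [0.552 0.296 0.18 ]
top case [ 0.523 -0.206 -0.607] -496.827807148663 1736
post top [0.579 0.298] [0.029 0.028] 98
foot ((0.6218575835227966, 0.2849389314651489), 0.1283273696899414) 1207
high pts 800 [0.527 0.302 0.189]
```

View pics/c.png

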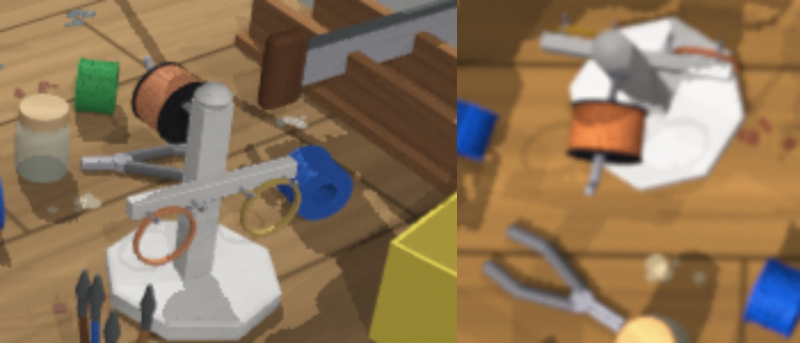

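Run:
```python
from fit import *
np.set_printoptions(precision=4,suppress=True)
Rs=[];S=[]
for n in('scene','top'):
    p,d=cap(n); q=cloud(n,d); q2=q.reshape(-1,3)
    m=(abs(q2[:,2]-.051)<.004)&(abs(q2[:,0]-.54)<.22)&(abs(q2[:,1]+.25)<.2); Rs.append(q2[m][:,:2])
    # copper+black spool points
    hsv=cv2.cvtColor(p,cv2.COLOR_RGB2HSV)
    m=(q[...,2]>.13)&(q[...,2]<.22)&(q[...,0]<.565)&(q[...,0]>.44)&(abs(q[...,1]-.3)<.08)
    s=q[m]; col=p[m].astype(int); cu=(col[:,0]>col[:,2]*1.6)&(col[:,0]>70)
    print(n,'copper',cu.sum(),s[cu].mean(0),s[cu].min(0),s[cu].max(0)); S.append(s[cu])
    print('  all',s.min(0),s.max(0))
    # fit cylinder: axis horizontal, center height ~.17, radius unknown
    def f(v,s=s[cu]):
        a=np.array([np.cos(v[2]),np.sin(v[2])]); w=s[:,:2]-v[:2]; perp=-w[:,0]*a[1]+w[:,1]*a[0]
        return np.abs(np.hypot(perp,s[:,2]-.17)-v[3]).mean()
    v=minimize(f,[.52,.3,2.9,.025],method='Nelder-Mead',options=dict(maxiter=4000)).x; 
    a=np.array([np.cos(v[2]),np.sin(v[2])]); t=(s[cu][:,:2]-v[:2])@a; mid=v[:2]+a*(np.percentile(t,2)+np.percentile(t,98))/2
    print('  cyl',v,f(v),'mid',mid,np.percentile(t,[2,98]))
def score(v,R,s):
    c,si=np.cos(v[2]),np.sin(v[2]); l=(R-v[:2])@np.array([[c,-si],[si,c]])
    dd=np.maximum(abs(l[:,0])-.111,abs(l[:,1])-.136); return -np.exp(-(dd/s)**2).sum()
for R in (Rs[0],Rs[1],np.vstack([Rs[0],Rs[1],Rs[1]])):
    b=min((score((x,y,th),R,.01),x,y,th) for x in np.arange(.48,.62,.01) for y in np.arange(-.32,-.2,.01) for th in np.arange(-2.6,-1.7,.1))
    v=b[1:]
    for s in(.008,.004): v=minimize(score,v,args=(R,s),method='Nelder-Mead').x
    print('case',v,score(v,R,.004),len(R))
    c,s=np.cos(v[2]),np.sin(v[2]); M=np.array([[c,-s],[s,c]])
    for k in((-.052,-.095),(0,.118)): print(v[:2]+M@k)
# net with known heights
print('bay',[Pz(n,models.landmark_of(n,'bay_floor')[0]['location'],.006) for n in('scene','top')])
print('piv',[Pz(n,models.landmark_of(n,'stay_pivot')[0]['location'],.044) for n in('scene','top')])
print('case',[Pz(n,models.landmark_of(n,'case')[0]['location'],.0) for n in('scene','top')])
print('hook',[Pz(n,models.landmark_of(n,'hook_tip')[0]['location'],.188) for n in('scene','top')])
print('spool',[[Pz(n,o['location'],.17) for o in models.landmark_of(n,'spool_center')] for n in('scene','top')])
```

```text
scene copper 379 [0.518  0.2942 0.1879] [0.4975 0.2782 0.1498] [0.5414 0.3359 0.2041]
  all [0.4697 0.2761 0.1401] [0.5647 0.3359 0.2041]
  cyl [0.5276 0.3108 3.0753 0.0309] 0.0011315304769836047 mid [0.5193 0.3113] [-0.0102  0.027 ]
top copper 436 [0.5177 0.3048 0.1924] [0.4973 0.2779 0.1451] [0.5401 0.3407 0.2034]
  all [0.4652 0.2754 0.1388] [0.5647 0.3407 0.2164]
  cyl [0.4916 0.3098 3.0985 0.0295] 0.0012916057337842052 mid [0.5178 0.3087] [-0.0461 -0.0064]
case [ 0.5336 -0.24   -2.1779] -1714.6856151986376 3479
[ 0.4852 -0.1431]
[ 0.6305 -0.3074]
case [ 0.5291 -0.2409 -2.1759] -793.1817225174234 1548
[ 0.4805 -0.1441]
[ 0.6261 -0.308 ]
case [ 0.5313 -0.2409 -2.1751] -3115.8148907354944 6575
[ 0.4827 -0.1441]
[ 0.6284 -0.308 ]
bay [array([ 0.4829, -0.1297,  0.006 ]), array([ 0.4776, -0.1577,  0.006 ])]
piv [array([ 0.6258, -0.3132,  0.044 ]), array([ 0.6312, -0.3116,  0.044 ])]
case [array([ 0.5327, -0.2366, -0.    ]), array([ 0.5312, -0.2495,  0.    ])]
hook [array([0.4636, 0.3207, 0.188 ]), array([0.4575, 0.3171, 0.188 ])]
spool [[array([0.5465, 0.0784, 0.17  ]), array([0.5136, 0.3162, 0.17  ]), array([0.457 , 0.2698, 0.17  ]), array([0.6814, 0.3369, 0.17  ]), array([ 0.7348, -0.3211,  0.17  ])], [array([0.5042, 0.3051, 0.17  ]), array([0.5249, 0.4305, 0.17  ]), array([0.3847, 0.1574, 0.17  ]), array([0.2785, 0.3648, 0.17  ])]]
```

The crop confirms it: the only copper spool with black flanges hangs on the white stand's hook, and the others are blue or green. I'll move above it.

```bash
cat >> h.py <<'E'
from scipy.spatial.transform import Rotation as Ro
TH=-2.176; CX=np.array([.5313,-.2405,0]); CR=Ro.from_euler('z',TH).as_matrix()
def case(p): return CX+CR@np.array(p)
def down(yaw): # tool down, tool y axis at world yaw
    y=np.array([np.cos(yaw),np.sin(yaw),0]); z=np.array([0,0,-1.]); return np.stack([np.cross(y,z),y,z],1)
def rel(g,R,off=.054): # grasp-point target g, rotation R -> travel cm, twist
    s=readout.observe(); R0=np.array(s['tcp_rot']); p=np.array(g)-R[:,2]*off
    print('t',s['t'],'travel',(R0.T@(p-s['position'])*100).round(2),'twist',Ro.from_matrix(R0.T@R).as_rotvec().round(3))
E
python3 -m jog '{"travel":[[-37.6,-20.3,-1.6],[-37.6,-20.3,-1.6],[-37.6,-20.3,-1.6],[-37.6,-20.3,-1.6],[-37.6,-20.3,-1.6],[-37.6,-20.3,-1.6],[-37.6,-20.3,-1.6],[-37.6,-20.3,-1.6],[-37.6,-20.3,-1.6],[-37.6,-20.3,-1.6]],"twist":[[0,0,-0.2],[0,0,-0.2],[0,0,-0.2],[0,0,-0.2],[0,0,-0.2],[0,0,-0.2],[0,0,-0.2],[0,0,-0.2],[0,0,-0.2],[0,0,-0.2]],"fingers":[1,1,1,1,1,1,1,1,1,1]}' 40
python3 - <<'E'
from h import *
cap('scene','s2.png')
rel([.5185,.310,.17],down(2.98-np.pi/2))
print(readout.observe()['joint_pos'])
E
```

```text
t: 3.35
position: [0.5169, 0.3111, 0.3198]
tcp_rot: [[-0.988, 0.156, -0.001], [0.156, 0.988, 0.001], [0.001, 0.0, -1.0]]
wrist_force: [-0.8, 0.8, 0.0]
width: 0.0853
grip_force: 0.0
t 3.4 travel [-0.17 -0.08  9.58] twist [ 0.    -0.001  0.005]
[-0.73057446  0.34465024  0.11049818  1.72227308 -0.0430995   1.07714417
  0.807749  ]
```

View pics/s2.png

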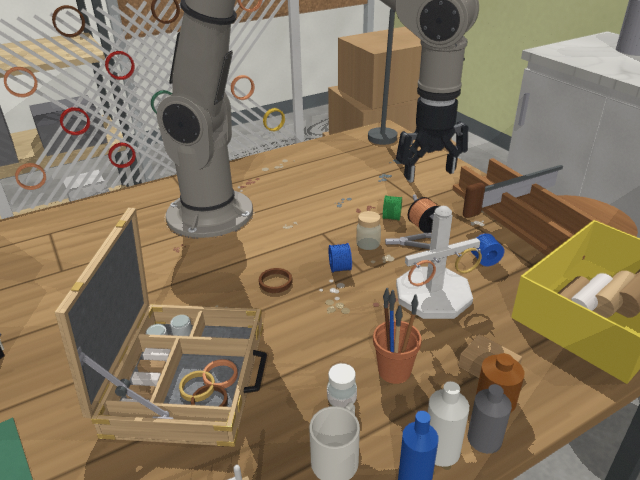

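The gripper, at pixel (437,160), hangs right above the spool at (424,212) and straddles it. I'll go down and close.

```bash
python3 -m jog '{"travel":[[0,0,4],[0,0,7],[0,0,9.6],[0,0,9.6],[0,0,9.6],[0,0,9.6],[0,0,9.6],[0,0,9.6],[0,0,9.6],[0,0,9.6]],"twist":[[0,0,0],[0,0,0],[0,0,0],[0,0,0],[0,0,0],[0,0,0],[0,0,0],[0,0,0],[0,0,0],[0,0,0]],"fingers":[1,1,1,1,0.3,0.3,0.3,0.3,0.3,0.3]}' 40
```

```text
t: 4.65
position: [0.5185, 0.3103, 0.2259]
tcp_rot: [[-0.987, 0.159, 0.002], [0.159, 0.987, 0.002], [-0.001, 0.002, -1.0]]
wrist_force: [-1.8, 0.5, 6.3]
width: 0.0646
grip_force: 42.5
```

```bash
python3 -m jog '{"travel":[[0,0,-0.7],[0,0,-1.35],[0,0,-1.35],[2,0,-1.35],[4,0,-1.35],[6,0,-1.35],[8,0,-1.35],[10,0,-1.35],[10.5,0,-1.5],[10.5,0,-4]],"twist":[[0,0,0],[0,0,0],[0,0,0],[0,0,0],[0,0,0],[0,0,0],[0,0,0],[0,0,0],[0,0,0],[0,0,0]],"fingers":[-0.2,-0.2,-0.2,-0.2,-0.2,-0.2,-0.2,-0.2,-0.2,-0.2]}' 60
python3 - <<'E'
from h import *
p,d=cap('scene'); a=p[100:340,300:560]
p,d=cap('top'); b=p[150:390,150:410]
cv2.imwrite('pics/c3.png',cv2.resize(np.hstack([a,b]),(800,370))[:,:,::-1])
E
```

```text
t: 5.9
position: [0.4133, 0.3256, 0.2629]
tcp_rot: [[-0.987, 0.158, -0.002], [0.158, 0.987, -0.003], [0.002, -0.003, -1.0]]
wrist_force: [0.7, 0.7, -1.0]
width: 0.0636
grip_force: 65.5
```

View pics/c3.png

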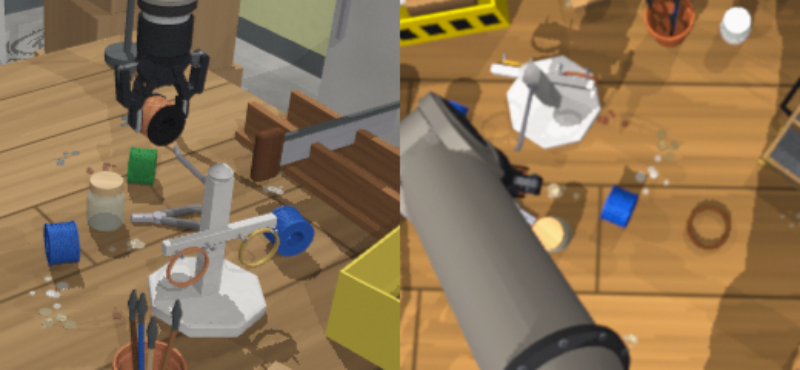

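The spool is off the hook and held, clear of the stand. Next I'll carry it to the open bench around (0.55, 0.06), tilting it on the way.

```bash
python3 -m jog '{"travel":[[0,0,-3],[-1,-6,-3],[-2,-12,-3],[-6,-17,0],[-9,-21,3],[-12.8,-24.8,7],[-12.8,-24.8,7],[-12.8,-24.8,7],[-12.8,-24.8,7],[-12.8,-24.8,7]],"twist":[[0,0,0],[0,0,0],[0,0,0],[0,-0.17,0],[0,-0.35,0],[0,-0.52,0],[0,-0.7,0],[0,-0.87,0],[0,-0.87,0],[0,-0.87,0]],"fingers":[-0.2,-0.2,-0.2,-0.2,-0.2,-0.2,-0.2,-0.2,-0.2,-0.2]}' 60
python3 - <<'E'
from h import *
s=readout.observe();print(np.array(s['joint_pos']).round(3))
p,d=cap('scene'); cv2.imwrite('pics/s4.png',p[80:400,200:520][:,:,::-1])
E
```

```text
t: 7.25
position: [0.4933, 0.0451, 0.1877]
tcp_rot: [[-0.781, 0.209, 0.588], [0.099, 0.972, -0.213], [-0.616, -0.108, -0.78]]
wrist_force: [-1.5, -2.4, -3.5]
width: 0.0634
grip_force: 66.1
[-0.372  0.269 -0.093  2.411  1.662  0.493 -0.602]
```

View pics/s4.png

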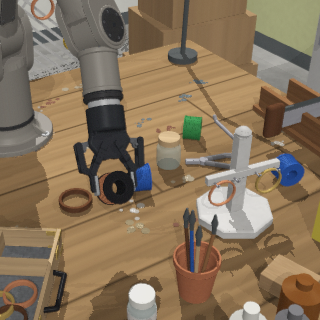

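Run:
```python
from h import *
R=down(np.arctan2(.987,.158))@Ro.from_rotvec([0,-.9,0]).as_matrix()
print(R.round(2)); rel([.585,.06,.10],R)
n='top'; print(Pz('scene',models.look_for('scene','brush_pot')[0]['extent'][2:],0), models.look_for('scene','brush_pot')[0]['extent'])
```

```text
[[-0.61  0.16  0.77]
 [ 0.1   0.99 -0.12]
 [-0.78  0.   -0.62]]
t 7.3 travel [-0.54  3.69  6.69] twist [-0.111 -0.235  0.039]
[0.76555254 0.12212961 0.        ] [375.3, 288.3, 421.7, 383.2]
```

```bash
python3 -m jog '{"travel":[[-0.3,2,3.5],[-0.5,3.7,6.7],[-0.5,3.7,6.7],[-0.5,3.7,6.7],[-0.5,3.7,6.7],[-0.5,3.7,6.7]],"twist":[[0,0,0],[-0.05,-0.12,0.02],[-0.11,-0.235,0.04],[-0.11,-0.235,0.04],[-0.11,-0.235,0.04],[-0.11,-0.235,0.04]],"fingers":[-0.2,-0.2,-0.2,-0.2,-0.2,-0.2]}' 60
python3 - <<'E'
from h import *
s=readout.observe();print(np.array(s['joint_pos']).round(3))
R=down(np.arctan2(.987,.158))@Ro.from_rotvec([0,-.9,0]).as_matrix()
rel([.585,.06,.039],R)
E
```

```text
t: 8.15
position: [0.5454, 0.0657, 0.1359]
tcp_rot: [[-0.613, 0.164, 0.773], [0.097, 0.987, -0.132], [-0.784, -0.005, -0.621]]
wrist_force: [0.3, -0.5, -3.3]
width: 0.0637
grip_force: 66.1
[-0.262  0.522 -0.215  2.422  2.347  0.812 -1.279]
t 8.15 travel [5.11 0.09 3.75] twist [-0.008  0.001  0.001]
```

```bash
python3 -m jog '{"travel":[[1.6,0,1.2],[3.2,0,2.4],[4.2,0,3.1],[4.5,0,3.4],[4.8,0,3.6],[5,0,3.7],[5,0,3.7]],"twist":[[0,0,0],[0,0,0],[0,0,0],[0,0,0],[0,0,0],[0,0,0],[0,0,0]],"fingers":[-0.2,-0.2,-0.2,-0.2,-0.2,-0.2,-0.2]}' 60
python3 - <<'E'
from h import *
s=readout.observe();print(np.array(s['joint_pos']).round(3), (np.array(s['position'])+.054*np.array(s['tcp_rot'])[:,2]).round(4))
p,d=cap('scene'); cv2.imwrite('pics/s5.png',cv2.resize(p[200:320,280:440],(640,480))[:,:,::-1])
E
```

```text
t: 9.02
position: [0.5428, 0.066, 0.0735]
tcp_rot: [[-0.613, 0.163, 0.773], [0.099, 0.987, -0.129], [-0.784, -0.003, -0.621]]
wrist_force: [-0.1, -0.3, -3.1]
width: 0.0634
grip_force: 66.1
[-0.239  0.697 -0.242  2.417  2.443  0.961 -1.382] [0.5846 0.059  0.04  ]
```

View pics/s5.png

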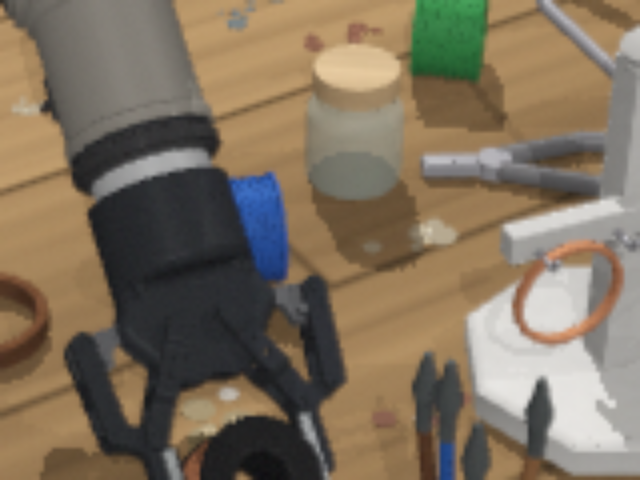

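The spool is tilted with its upper flange (black ring at crop (260,460)) facing up and outward. The blue one is behind it, untouched. I'll lower until contact.

```bash
python3 -m jog '{"travel":[[0.08,0,0.06],[0.16,0,0.12],[0.24,0,0.19],[0.24,0,0.19]],"twist":[[0,0,0],[0,0,0],[0,0,0],[0,0,0]],"fingers":[-0.2,-0.2,-0.2,-0.2]}' 60
```

```text
t: 9.57
position: [0.5429, 0.066, 0.0704]
tcp_rot: [[-0.612, 0.163, 0.774], [0.099, 0.987, -0.13], [-0.785, -0.003, -0.62]]
wrist_force: [-1.4, -0.1, 0.3]
width: 0.0639
grip_force: 66.3
```

```bash
python3 -m jog '{"travel":[[0,0,0],[0,0,0],[0,0,0],[0,0,0],[0,0,0],[0,0,-2],[0,0,-4],[0,0,-7],[0,0,-10],[0,0,-10]],"twist":[[0,0,0],[0,0,0],[0,0,0],[0,0,0],[0,0,0],[0,0,0],[0,0,0],[0,0,0],[0,0,0],[0,0,0]],"fingers":[0.6,0.8,1,1,1,1,1,1,1,1]}' 60
python3 - <<'E'
from fit import *
np.set_printoptions(precision=4,suppress=True)
for n in('scene','top'):
    p,d=cap(n); q=cloud(n,d); m=(abs(q[...,0]-.57)<.09)&(abs(q[...,1]-.06)<.07)&(q[...,2]<.075)&(q[...,2]>.012)
    s=q[m]; print(n,len(s), s.min(0) if len(s) else 0,s.max(0) if len(s) else 0)
    if n=='scene': cv2.imwrite('pics/s6.png',cv2.resize(p[200:360,260:460],(600,480))[:,:,::-1]); 
    t=s[abs(s[:,2]-.044)<.005]; 
    if len(t)>20: print(cv2.minEnclosingCircle(t[:,:2].astype(np.float32)))
E
```

```text
t: 10.82
position: [0.4992, 0.092, 0.1304]
tcp_rot: [[-0.632, 0.182, 0.753], [0.107, 0.983, -0.147], [-0.767, -0.013, -0.641]]
wrist_force: [0.4, -3.3, 3.0]
width: 0.0855
grip_force: 0.0
scene 857 [0.5268 0.0446 0.0123] [0.5935 0.1083 0.0493]
((0.560932993888855, 0.0756630226969719), 0.03422136232256889)
top 409 [0.5277 0.0439 0.0128] [0.5917 0.1056 0.0519]
((0.5597459077835083, 0.07408199459314346), 0.032184869050979614)
```

View pics/s6.png

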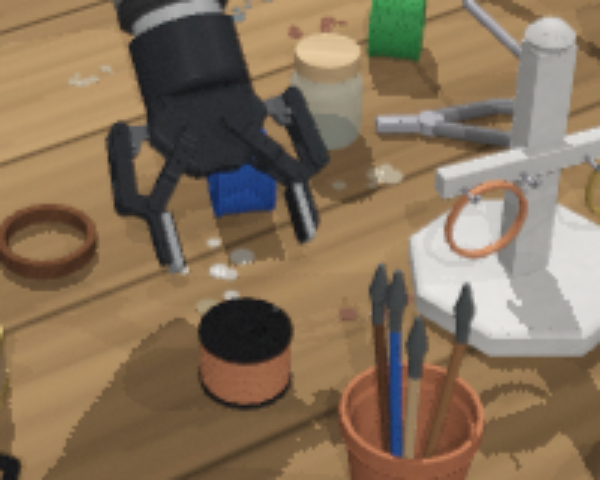

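The spool lies flat at crop (245,350), at world (0.560, 0.075). Next I'll go above it with the fingers along the case's x.

Run:
```python
from h import *
rel([.560,.075,.11],down(TH+np.pi))
```

```text
t 10.925 travel [-6.39 -0.58  2.79] twist [0.172 0.87  0.402]
```

```bash
python3 -m jog '{"travel":[[-3,-0.3,0],[-6.4,-0.6,2.8],[-6.4,-0.6,2.8],[-6.4,-0.6,2.8],[-6.4,-0.6,2.8],[-6.4,-0.6,2.8],[-6.4,-0.6,2.8],[-6.4,-0.6,2.8],[-6.4,-0.6,2.8]],"twist":[[0.03,0.15,0.07],[0.06,0.3,0.14],[0.172,0.87,0.402],[0.172,0.87,0.402],[0.172,0.87,0.402],[0.172,0.87,0.402],[0.172,0.87,0.402],[0.172,0.87,0.402],[0.172,0.87,0.402]],"fingers":[1,1,1,1,1,1,1,1,1]}' 60
python3 - <<'E'
from h import *
print(np.array(readout.observe()['joint_pos']).round(2))
rel([.560,.075,.028],down(TH+np.pi))
E
```

```text
t: 12.05
position: [0.5596, 0.0782, 0.1658]
tcp_rot: [[-0.827, 0.563, 0.005], [0.563, 0.827, 0.0], [-0.004, 0.003, -1.0]]
wrist_force: [0.2, 0.7, 0.6]
width: 0.0853
grip_force: 0.0
[ 0.65  0.93 -1.35  1.88  0.99  1.21 -0.08]
t 12.05 travel [-0.18 -0.26  8.38] twist [0.003 0.004 0.007]
```

```bash
python3 -m jog '{"travel":[[-0.2,-0.3,4],[-0.2,-0.3,7],[-0.2,-0.3,8.4],[-0.2,-0.3,8.4],[-0.2,-0.3,8.4],[-0.2,-0.3,8.4],[-0.2,-0.3,8.4],[-0.2,-0.3,8.4],[-0.2,-0.3,4],[-0.2,-0.3,0]],"twist":[[0,0,0],[0,0,0],[0,0,0],[0,0,0],[0,0,0],[0,0,0],[0,0,0],[0,0,0],[0,0,0],[0,0,0]],"fingers":[1,1,1,1,-0.2,-0.2,-0.2,-0.2,-0.2,-0.2]}' 40
python3 - <<'E'
from h import *
print(np.array(readout.observe()['joint_pos']).round(2), case([-.052,-.095,0]))
rel(case([-.052,-.095,.14]),down(TH+np.pi))
E
```

```text
t: 13.3
position: [0.5599, 0.074, 0.1666]
tcp_rot: [[-0.825, 0.565, 0.003], [0.565, 0.825, 0.001], [-0.002, 0.003, -1.0]]
wrist_force: [1.0, 0.5, -3.2]
width: 0.0615
grip_force: 46.4
[ 0.66  0.92 -1.34  1.88  0.98  1.2  -0.06] [ 0.48275765 -0.1436876   0.        ]
t 13.3 travel [ -5.93 -22.32  -2.79] twist [0.003 0.002 0.005]
```

```bash
python3 -m jog '{"travel":[[-1,-4,-2.8],[-2.5,-9,-2.8],[-4,-15,-2.8],[-5.9,-22.3,-2.8],[-5.9,-22.3,-2.8],[-5.9,-22.3,-2.8],[-5.9,-22.3,-2.8]],"twist":[[0,0,0],[0,0,0],[0,0,0],[0,0,0],[0,0,0],[0,0,0],[0,0,0]],"fingers":[-0.2,-0.2,-0.2,-0.2,-0.2,-0.2,-0.2]}' 40
python3 - <<'E'
from fit import *
np.set_printoptions(precision=4,suppress=True)
print(np.array(readout.observe()['joint_pos']).round(2))
rel(case([-.052,-.095,.034]),down(TH+np.pi))
p,d=cap('scene'); 
# overlay bay rim & case outline from the estimate, z=.052/.048
for pts,z in(([(-.107,-.132),(.003,-.132),(.003,-.058),(-.107,-.058)],.05),([(-.115,-.14),(.115,-.14),(.115,.14),(-.115,.14)],.052)):
    cv2.polylines(p:=np.ascontiguousarray(p),[np.array([proj('scene',case([*a,z])) for a in pts]).round().astype(int)],True,(0,255,0),1)
cv2.imwrite('pics/s7.png',cv2.resize(p[200:450,60:300],(768,800))[:600,:,::-1])
E
```

```text
t: 14.18
position: [0.4834, -0.1415, 0.1936]
tcp_rot: [[-0.827, 0.563, 0.005], [0.563, 0.827, 0.002], [-0.003, 0.004, -1.0]]
wrist_force: [-0.0, 0.0, -2.3]
width: 0.0618
grip_force: 46.5
[ 1.16  0.79 -1.38  2.    0.88  1.13  0.36]
t 14.175 travel [-0.04 -0.26 10.56] twist [0.004 0.003 0.008]
```

View pics/s7.png

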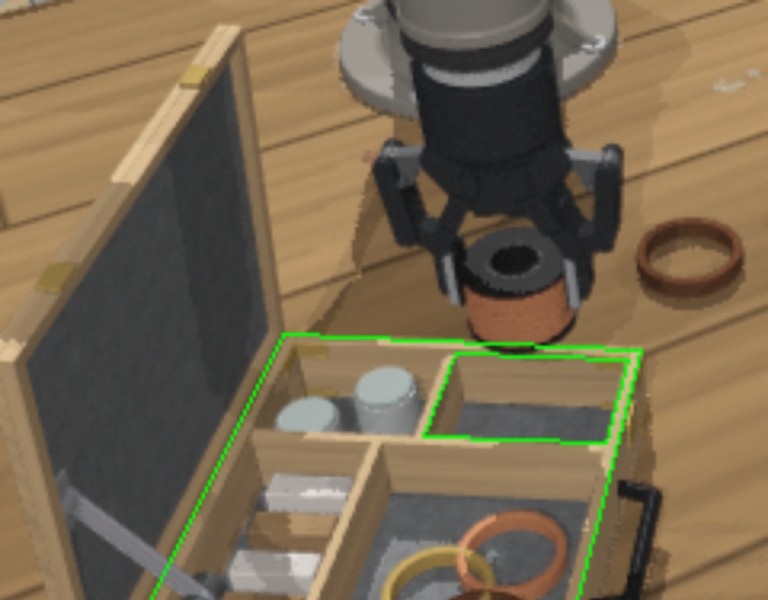

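The overlay fits the bay well (scene), with the spool held flat above it. I'll check the spool's offset in the grip, then lower it.

Run:
```python
from fit import *
np.set_printoptions(precision=4,suppress=True)
p,d=cap('scene'); q=cloud('scene',d)
m=(abs(q[...,0]-.483)<.06)&(abs(q[...,1]+.143)<.06)&(q[...,2]>.105)&(q[...,2]<.165)
s=q[m]; col=p[m].astype(int); cu=(col[:,0]>col[:,2]*1.6)&(col[:,0]>60); s=s[cu]; print(len(s),s.min(0),s.max(0))
f=lambda v:np.abs(np.hypot(s[:,0]-v[0],s[:,1]-v[1])-.0308).mean()
v=minimize(f,[.483,-.143],method='Nelder-Mead').x; print(v,f(v),(CR.T@(np.array([*v,0])-CX)))
```

```text
510 [ 0.4579 -0.1803  0.1098] [ 0.5173 -0.0989  0.1574]
[ 0.4826 -0.1386] 0.001228663483443696 [-0.056 -0.098  0.   ]
```

```bash
python3 -m jog '{"travel":[[-0.4,-0.2,2],[-0.4,-0.2,4],[-0.4,-0.2,5],[-0.4,-0.2,6],[-0.4,-0.2,6.7],[-0.4,-0.2,7.3],[-0.4,-0.2,7.3]],"twist":[[0,0,0],[0,0,0],[0,0,0],[0,0,0],[0,0,0],[0,0,0],[0,0,0]],"fingers":[-0.2,-0.2,-0.2,-0.2,-0.2,-0.2,-0.2]}' 40
python3 - <<'E'
from h import *
p,d=cap('scene')
cv2.imwrite('pics/s8.png',cv2.resize(p[280:360,160:280],(780,520))[:,:,::-1])
E
```

```text
t: 15.15
position: [0.4852, -0.1471, 0.1199]
tcp_rot: [[-0.825, 0.565, 0.003], [0.565, 0.825, 0.001], [-0.002, 0.003, -1.0]]
wrist_force: [-0.8, -0.6, -2.1]
width: 0.0622
grip_force: 46.4
```

View pics/s8.png

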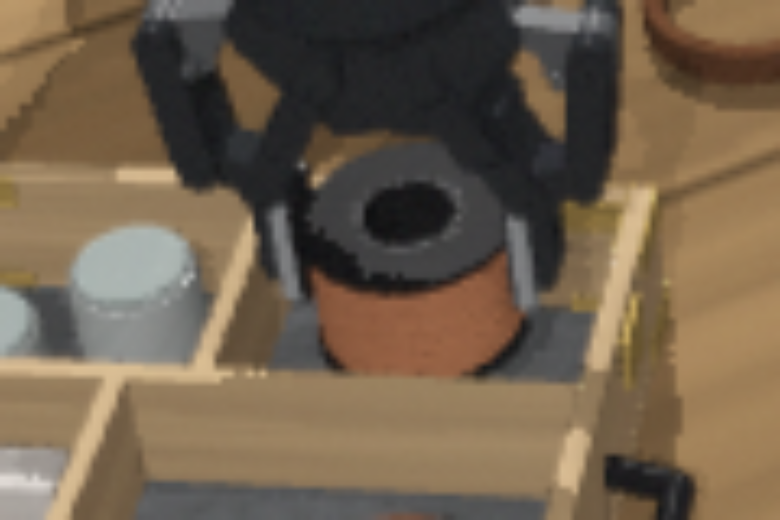

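The spool is inside the bay's mouth, centred left to right (crop x 320–525 between walls 235 and 600), with no contact. I'll carry on down.

```bash
python3 -m jog '{"travel":[[0,0,0.8],[0,0,1.5],[0,0,2.2],[0,0,2.7],[0,0,3.0],[0,0,3.1],[0,0,3.1]],"twist":[[0,0,0],[0,0,0],[0,0,0],[0,0,0],[0,0,0],[0,0,0],[0,0,0]],"fingers":[-0.2,-0.2,-0.2,-0.2,-0.2,-0.2,-0.2]}' 40
```

```text
t: 16.08
position: [0.4856, -0.147, 0.0893]
tcp_rot: [[-0.825, 0.565, 0.004], [0.565, 0.825, 0.001], [-0.003, 0.003, -1.0]]
wrist_force: [0.7, 0.0, -1.4]
width: 0.0621
grip_force: 46.6
```

```bash
python3 -m jog '{"travel":[[0,0,0.1],[0,0,0.2],[0,0,0.2],[0,0,0.2],[0,0,0.2],[0,0,0.2],[0,0,0.2]],"twist":[[0,0,0],[0,0,0],[0,0,0],[0,0,0],[0,0,0],[0,0,0],[0,0,0]],"fingers":[-0.2,-0.2,-0.2,0.7,0.7,0.7,0.7]}' 40
```

```text
t: 16.95
position: [0.4855, -0.147, 0.087]
tcp_rot: [[-0.825, 0.565, 0.004], [0.565, 0.825, 0.001], [-0.002, 0.003, -1.0]]
wrist_force: [-0.1, 0.2, 0.4]
width: 0.0724
grip_force: 0.0
```

```bash
python3 -m jog '{"travel":[[0,0,-3],[0,0,-7],[0,0,-12],[0,0,-17]],"twist":[[0,0,0],[0,0,0],[0,0,0],[0,0,0]],"fingers":[0.7,0.7,0.7,1]}' 40
python3 - <<'E'
from fit import *
np.set_printoptions(precision=4,suppress=True)
p,d=cap('scene'); q=cloud('scene',d)
m=(abs(q[...,0]-.483)<.07)&(abs(q[...,1]+.143)<.07)
l=(q[m]-CX)@CR; s=l[(abs(l[:,0]+.052)<.05)&(abs(l[:,1]+.095)<.034)]; 
for z in(.05,): t=s[abs(s[:,2]-z)<.006]; print(len(t),t.min(0),t.max(0),cv2.minEnclosingCircle(t[:,:2].astype(np.float32)))
Rk=down(TH+np.pi/2+np.pi)
for yaw in(TH+np.pi/2,TH-np.pi/2):
    R=down(yaw); sg=np.sign((CR[:,0])@R[:,0]); R=R@Ro.from_rotvec([0,.35*sg,0]).as_matrix(); print(R[:,2]@CR)
    k=case([.056,.118,.108]); rel(k-R[:,2]*.08,R)
for n in('scene','top'):
    if n=='top': cap('top')
    for o in models.landmark_of(n,'knee_knob')[:2]: print(n,o,Pz(n,o['location'],.108),(Pz(n,o['location'],.108)-CX)@CR)
print(np.array(readout.observe()['joint_pos']).round(2))
E
```

```text
t: 17.45
position: [0.4846, -0.1471, 0.2582]
tcp_rot: [[-0.826, 0.564, 0.003], [0.564, 0.826, 0.003], [-0.001, 0.004, -1.0]]
wrist_force: [0.5, -1.5, 0.1]
width: 0.0853
grip_force: 0.0
549 [-0.096  -0.1289  0.0441] [-0.0211 -0.061   0.0548] ((-0.06363563239574432, -0.09870103001594543), 0.044376175850629807)
[ 0.3429  0.     -0.9394]
t 17.5 travel [-20.71  -6.48   3.25] twist [ 0.289 -0.272  1.558]
[ 0.3429  0.     -0.9394]
t 17.5 travel [-20.71  -6.48   3.25] twist [ 0.271  0.289 -1.547]
scene {'location': [123.2, 384.8], 'confidence': 0.57} [ 0.5927 -0.3533  0.108 ] [0.0579 0.1147 0.108 ]
[ 1.2   0.65 -1.38  1.94  0.71  1.16  0.5 ]
```

```bash
python3 -m jog '{"travel":[[-3,-0.5,0],[-6,-1,0],[-9,-1.5,0],[-12,-2,0],[-14,-3,0],[-16,-4,1],[-18,-5,2],[-20,-6,3],[-20.7,-6.5,3.2],[-20.7,-6.5,3.2]],"twist":[[0.27,0.29,-1.55],[0.27,0.29,-1.55],[0.27,0.29,-1.55],[0.27,0.29,-1.55],[0.27,0.29,-1.55],[0.27,0.29,-1.55],[0.27,0.29,-1.55],[0.27,0.29,-1.55],[0.27,0.29,-1.55],[0.27,0.29,-1.55]],"fingers":[1,1,1,1,1,1,1,1,1,1]}' 40
python3 - <<'E'
from h import *
R=down(TH-np.pi/2); R=R@Ro.from_rotvec([0,.35*np.sign(CR[:,0]@R[:,0]),0]).as_matrix()
rel(case([.056,.118,.108]),R); print(np.array(readout.observe()['joint_pos']).round(2))
p,d=cap('scene','s9.png'); cap('top')
for o in models.landmark_of('top','knee_knob')[:2]: print(o,(Pz('top',o['location'],.108)-CX)@CR)
cv2.imwrite('pics/s9.png',cv2.resize(p[200:480,0:320],(640,560))[:,:,::-1])
E
```

```text
t: 18.9
position: [0.6186, -0.3177, 0.2227]
tcp_rot: [[-0.53, -0.822, -0.207], [-0.774, 0.569, -0.279], [0.347, 0.013, -0.938]]
wrist_force: [-0.2, 0.6, -0.3]
width: 0.0854
grip_force: 0.0
t 18.9 travel [-0.   -0.31  6.82] twist [ 0.012 -0.005  0.004]
[ 0.97  1.01 -1.29  1.47  1.17  1.69  2.16]
{'location': [504.6, 208.5], 'confidence': 0.49} [0.06834625 0.11469848 0.108     ]
```

View pics/s9.png

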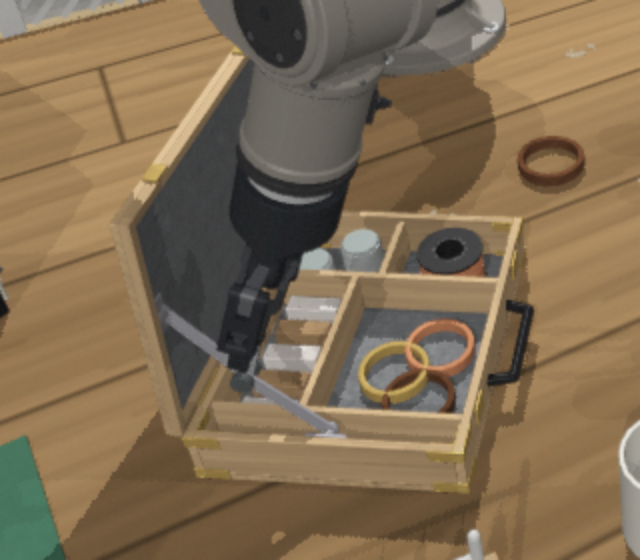

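The spool sits flat in the bay (crop (450,252)). The gripper is above the knob at (242,382), one finger on each side. I'll descend and pinch.

```bash
python3 -m jog '{"travel":[[0,-0.3,3],[0,-0.3,5],[0,-0.3,6.8],[0,-0.3,6.8],[0,-0.3,6.8],[0,-0.3,6.8],[0,-0.3,6.8],[0,-0.3,6.8],[0,-0.3,6.8],[0,-0.3,6.8]],"twist":[[0,0,0],[0,0,0],[0,0,0],[0,0,0],[0,0,0],[0,0,0],[0,0,0],[0,0,0],[0,0,0],[0,0,0]],"fingers":[0.6,0.2,-0.1,-0.1,-0.8,-0.8,-0.8,-0.8,-0.8,-0.8]}' 25
python3 - <<'E'
from h import *
s=readout.observe(); R=np.array(s['tcp_rot']); g=s['position']+.054*R[:,2]; print((g-CX)@CR)
# rows: knob arc about pivot, angle a
for a in (.1,.2,.3,.4,.5): 
    P0=np.array([.0558,0,.0642]); c,si=np.cos(a),np.sin(a); d=np.array([P0[0]*c-P0[2]*si,0,P0[0]*si+P0[2]*c])-P0
    print(a,(R.T@CR@d*100).round(2))
E
```

```text
t: 20.3
position: [0.6076, -0.338, 0.1622]
tcp_rot: [[-0.53, -0.823, -0.204], [-0.774, 0.568, -0.28], [0.346, 0.01, -0.938]]
wrist_force: [-5.0, 3.0, 3.3]
width: 0.0217
grip_force: 28.0
[0.05544007 0.11773396 0.11150515]
0.1 [-0.45  0.   -0.72]
0.2 [-0.96  0.01 -1.4 ]
0.3 [-1.54  0.01 -2.02]
0.4 [-2.18  0.01 -2.58]
0.5 [-2.87  0.02 -3.08]
```

```bash
python3 -m jog '{"travel":[[-0.22,0,-0.36],[-0.45,0,-0.72],[-0.7,0,-1.06],[-0.96,0,-1.4],[-1.25,0,-1.7],[-1.54,0,-2.02],[-1.86,0,-2.3],[-2.18,0,-2.58],[-2.18,0,-2.58]],"twist":[[0,0,0],[0,0,0],[0,0,0],[0,0,0],[0,0,0],[0,0,0],[0,0,0],[0,0,0],[0,0,0]],"fingers":[-0.8,-0.8,-0.8,-0.8,-0.8,-0.8,-0.8,-0.8,-0.8]}' 40
python3 - <<'E'
from fit import *
np.set_printoptions(precision=4,suppress=True)
s=readout.observe(); R=np.array(s['tcp_rot']); g=s['position']+.054*R[:,2]; print('grasp',(g-CX)@CR, 't',s['t'])
p,d=cap('scene'); l=(cloud('scene',d)-CX)@CR
m=(abs(l[...,1])<.13)&(l[...,2]>.2)&(l[...,2]<.32)&(l[...,0]>.0)&(l[...,0]<.16)
t=l[m]; 
for y0 in(-.1,0,.1):
  u=t[abs(t[:,1]-y0)<.03]; 
  if len(u): k=u[u[:,2]>u[:,2].max()-.004]; print(y0,len(u),u[:,2].max(),k.mean(0))
E
```

```text
t: 21.42
position: [0.6231, -0.3158, 0.177]
tcp_rot: [[-0.53, -0.822, -0.209], [-0.772, 0.57, -0.282], [0.35, 0.012, -0.937]]
wrist_force: [-6.1, -0.8, -3.8]
width: 0.021
grip_force: 39.6
grasp [0.0286 0.1178 0.1265] t 21.425
-0.1 54 0.23127195281283064 [ 0.0976 -0.0736  0.2293]
0 748 0.2832377596234683 [0.0894 0.0008 0.2809]
0.1 889 0.3012119665939902 [0.0026 0.1298 0.3012]
```

The knee is about 31 mm past its start, so well unlocked. Next I'll release, rise over the lid and go behind it.

```bash
python3 -m jog '{"travel":[[0,0,0],[0,0,0],[0,0,-1],[0,0,-5],[2,0,-11],[4,0,-16],[6,0,-20],[8.7,0.3,-23.5],[8.7,0.3,-23.5]],"twist":[[0,0,0],[0,0,0],[0,0,0],[0,0,0],[0,0,0],[0,0,0],[0,0,0],[0,0,0],[0,0,0]],"fingers":[-0.1,0,0,0,0,-0.5,-1,-1,-1]}' 40
python3 - <<'E'
from h import *
R=down(TH-np.pi/2)
rel(case([.155,0,.315]),R,.073); print(np.array(readout.observe()['joint_pos']).round(2))
E
```

```text
t: 22.6
position: [0.6243, -0.3136, 0.4344]
tcp_rot: [[-0.534, -0.822, -0.198], [-0.772, 0.569, -0.282], [0.344, 0.002, -0.939]]
wrist_force: [1.0, -0.5, -1.8]
width: 0.0004
grip_force: 0.0
t 22.6 travel [12.28 11.79  9.48] twist [ 0.002 -0.351  0.   ]
[ 0.92  0.79 -1.31  1.23  1.01  1.89  2.35]
```

```bash
python3 -m jog '{"travel":[[1,3,0],[2,6,0],[4,9,1],[7,11.8,3],[10,11.8,6],[12.3,11.8,9.5],[12.3,11.8,9.5],[12.3,11.8,9.5]],"twist":[[0,-0.1,0],[0,-0.2,0],[0,-0.3,0],[0,-0.35,0],[0,-0.35,0],[0,-0.35,0],[0,-0.35,0],[0,-0.35,0]],"fingers":[-1,-1,-1,-1,-1,-1,-1,-1]}' 40
python3 - <<'E'
from fit import *
np.set_printoptions(precision=4,suppress=True)
R=down(TH-np.pi/2)
rel(case([.155,0,.315]),R,.073); print(np.array(readout.observe()['joint_pos']).round(2))
p,d=cap('scene'); l=(cloud('scene',d)-CX)@CR
m=(abs(l[...,1])<.13)&(l[...,2]>.07)&(l[...,2]<.32)&(l[...,0]>.0)&(l[...,0]<.13)
t=l[m]; print(len(t)); 
for z in(.1,.15,.2,.25,.28): u=t[(abs(t[:,2]-z)<.006)&(abs(t[:,1])<.1)]; print(z,len(u),np.median(u,0) if len(u) else '')
E
```

```text
t: 23.6
position: [0.4427, -0.3679, 0.3838]
tcp_rot: [[-0.567, -0.823, -0.009], [-0.823, 0.567, 0.003], [0.003, 0.009, -1.0]]
wrist_force: [0.0, 0.3, 1.1]
width: 0.0
grip_force: 0.0
t 23.6 travel [-0.01 -0.04 -0.42] twist [ 0.009 -0.003  0.002]
[ 1.52  0.6  -1.38  1.64  0.6   1.42  2.61]
7437
0.1 229 [0.1151 0.0084 0.0999]
0.15 273 [0.1081 0.0066 0.1501]
0.2 298 [0.1011 0.0136 0.2001]
0.25 335 [0.094  0.0143 0.2502]
0.28 860 [0.0872 0.0133 0.2807]
```

```bash
python3 - <<'E'
import numpy as np
s=np.array([.155,.311])
for a in list(range(82,0,-4))+[0]:
    r=np.radians(a); T=np.array([.115-.2*np.cos(r)+.014*np.sin(r)+.011,.052+.2*np.sin(r)+.014*np.cos(r)])
    print(a,((T-s)*[100,-100]).round(1),end='; ')
E
python3 -m jog '{"travel":[[-1,0,2],[-2,0,4],[-2.5,0,5.9],[-3.3,0,5.9],[-4.3,0,5.9],[-4.3,0,5.9]],"twist":[[0,0,0],[0,0,0],[0,0,0],[0,0,0],[0,0,0],[0,0,0]],"fingers":[-1,-1,-1,-1,-1,-1]}'
```

```text
82 [-4.3  5.9]; 78 [-5.7  6. ]; 74 [-7.1  6.3]; 70 [-8.4  6.6]; 66 [-9.8  7.1]; 62 [-11.1   7.6]; 58 [-12.3   8.2]; 54 [-13.5   8.9]; 50 [-14.7   9.7]; 46 [-15.8  10.5]; 42 [-16.8  11.5]; 38 [-17.8  12.5]; 34 [-18.7  13.6]; 30 [-19.5  14.7]; 26 [-20.3  15.9]; 22 [-20.9  17.1]; 18 [-21.5  18.4]; 14 [-22.   19.7]; 10 [-22.4  21. ]; 6 [-22.6  22.4]; 2 [-22.8  23.8]; 0 [-22.9  24.5]; t: 24.4
position: [0.4668, -0.3325, 0.3251]
tcp_rot: [[-0.567, -0.823, -0.009], [-0.823, 0.567, 0.002], [0.004, 0.008, -1.0]]
wrist_force: [-0.1, 0.2, -0.0]
width: 0.0001
grip_force: 0.0
```

```bash
python3 -m jog '{"travel":[[-1.4,0,0.1],[-2.8,0,0.4],[-4.1,0,0.7],[-5.5,0,1.2],[-6.8,0,1.7],[-8,0,2.3],[-9.2,0,3],[-10.4,0,3.8],[-11.5,0,4.6],[-12.5,0,5.6]],"twist":[[0,0,0],[0,0,0],[0,0,0],[0,0,0],[0,0,0],[0,0,0],[0,0,0],[0,0,0],[0,0,0],[0,0,0]],"fingers":[-1,-1,-1,-1,-1,-1,-1,-1,-1,-1]}'
python3 - <<'E'
from fit import *
p,d=cap('scene'); cv2.imwrite('pics/s10.png',cv2.resize(p[180:480,0:320],(640,600))[:,:,::-1])
l=(cloud('scene',d)-CX)@CR; m=(l[...,1]>-.13)&(l[...,1]<-.05)&(l[...,2]>.08)&(l[...,2]<.3)&(l[...,0]<.11)&(l[...,0]>-.13)
t=l[m]; print(len(t),np.polyfit(t[:,0],t[:,2],1))
E
```

```text
t: 25.65
position: [0.5368, -0.2295, 0.2672]
tcp_rot: [[-0.568, -0.823, -0.01], [-0.823, 0.568, 0.003], [0.004, 0.01, -1.0]]
wrist_force: [-0.2, -0.6, 2.0]
width: 0.0002
grip_force: 1.0
1095 [-0.88127526  0.17414504]
```

View pics/s10.png

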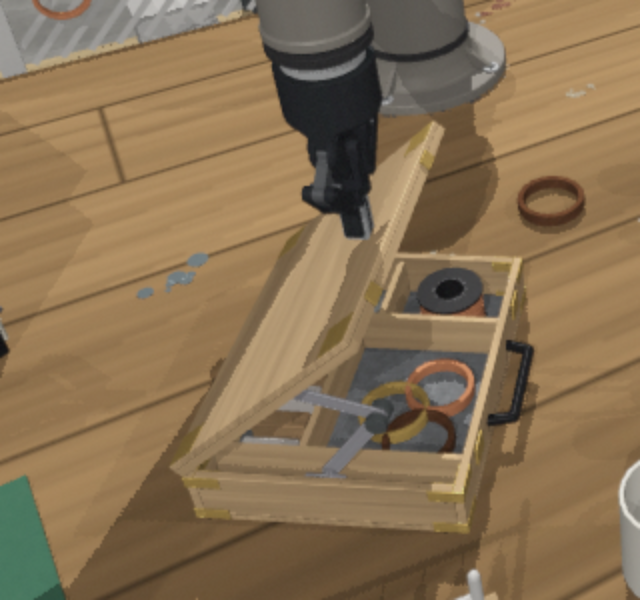

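The tips at crop (355,225) are pushing the lid, now about 42° up. The stay is folding properly and the spool lies flat. I'll continue.

```bash
python3 -m jog '{"travel":[[-1,0,1],[-1.9,0,2.1],[-2.7,0,3.2],[-3.5,0,4.4],[-4.1,0,5.6],[-4.7,0,6.9],[-5.2,0,8.2],[-5.5,0,9.3],[-5.7,0,10.2],[-5.8,0,10.9]],"twist":[[0,0,0],[0,0,0],[0,0,0],[0,0,0],[0,0,0],[0,0,0],[0,0,0],[0,0,0],[0,0,0],[0,0,0]],"fingers":[-1,-1,-1,-1,-1,-1,-1,-1,-1,-1]}'
```

```text
t: 26.95
position: [0.5684, -0.1822, 0.1581]
tcp_rot: [[-0.568, -0.823, -0.01], [-0.823, 0.568, 0.003], [0.004, 0.01, -1.0]]
wrist_force: [-0.3, 1.3, 0.9]
width: -0.0001
grip_force: 0.4
```

```bash
python3 -m jog '{"travel":[[0,0,0.4],[0,0,0.8],[-0.1,0,1.2],[-0.1,0,1.6],[-0.1,0,1.9],[-0.1,0,2.1],[-0.1,0,2.1]],"twist":[[0,0,0],[0,0,0],[0,0,0],[0,0,0],[0,0,0],[0,0,0],[0,0,0]],"fingers":[-1,-1,-1,-1,-1,-1,-1]}'
python3 - <<'E'
from fit import *
p,d=cap('scene'); l=(cloud('scene',d)-CX)@CR
for a,b in((-.13,-.05),(.06,.13)):
  m=(l[...,1]>a)&(l[...,1]<b)&(l[...,2]>.05)&(l[...,2]<.12)&(l[...,0]<.11)&(l[...,0]>-.11); t=l[m]; print(len(t),np.polyfit(t[:,0],t[:,2],1))
E
```

```text
t: 27.82
position: [0.5688, -0.1815, 0.1387]
tcp_rot: [[-0.569, -0.823, -0.01], [-0.823, 0.569, 0.001], [0.005, 0.009, -1.0]]
wrist_force: [-2.8, -0.8, 8.9]
width: -0.0002
grip_force: 4.6
2391 [-0.0005372   0.06639253]
4433 [-0.00127206  0.06622218]
```

The lid is flat at z=66 mm, so it is shut. I'll retreat and verify.

```bash
python3 -m jog '{"travel":[[0,0,-0.5],[0,0,-2],[0,0,-6],[0,0,-10],[0,0,-10],[0,0,-10]],"twist":[[0,0,0],[0,0,0],[0,0,0],[0,0,0],[0,0,0],[0,0,0]],"fingers":[-1,-1,-1,-1,-1,-1]}'
python3 - <<'E'
from fit import *
p,d=cap('scene'); l=(cloud('scene',d)-CX)@CR
for a,b in((-.13,-.05),(.06,.13)):
  m=(l[...,1]>a)&(l[...,1]<b)&(l[...,2]>.05)&(l[...,2]<.12)&(l[...,0]<.11)&(l[...,0]>-.11); t=l[m]; f=np.polyfit(t[:,0],t[:,2],1); print(len(t),f)
if abs(f[0])<.015: print(r.sign_off())
E
```

```text
t: 28.62
position: [0.5695, -0.182, 0.2377]
tcp_rot: [[-0.569, -0.823, -0.01], [-0.823, 0.569, 0.002], [0.004, 0.009, -1.0]]
wrist_force: [0.7, -0.3, 0.0]
width: 0.0001
grip_force: 0.0
3108 [-0.00091621  0.06634596]
4435 [-0.00081757  0.06621641]
the job is handed in; nothing more can be done
None
```

The job is handed in at about 29 s of the 70 s allowed: the spool lay flat in the bay when last seen before the lid closed, the stay is unlocked, and the lid measures fully shut with the arm clear; no verdict came back.

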